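# Feed a jar rack through a spring-gated parts chute

## Robot

A 7-joint arm with a two-finger parallel gripper is mounted at the origin on the work surface. World frame = base frame: x ahead of the robot, y to its left, z up, the work surface at z = 0. Lengths are in m, angles in rad, forces in N, time in s.
With the tool pointing down it reaches from about 0.4 to 0.875 m from the base axis. Payload 6.5 kg.
Tool frame: the origin (TCP) lies on the centre line of the jaws, within the pads' length; the fingertips stand 22 mm ahead of it and the grasp point (between the pads) lies 3 mm ahead of it; z points along the fingers, y is the line along which they close (so a half turn about z gives the same grasp; the last joint's range is limited). The gripper opens to 85 mm and grips with 20 to 120 N. Pads are 22 mm wide; open, the fingers measure 114 mm over their backs; the gripper's body (76 mm by 85 mm) begins 54 mm behind the grasp point. The pads swing forward as they close: fully open they stand 13 mm farther back than shut.
Start: joints at [1.138, 0.536, -0.004, 1.538, 0.003, 1.067, -0.071], TCP at [0.233, -0.607, 0.253] pointing down, gripper open.
Joint ranges: [-2.7, 2.7], [-0.37, 2.16], [-1.27, 1.26], [0.24, 2.4], [-1.31, 4.45], [0.19, 1.91], [-2.76, 2.76]. Speed limits (rad/s): [2.39, 2.39, 3.14, 3.14, 3.14, 3.14, 3.14].

## Interface

Orientations are given as a 3x3 rotation matrix whose columns are the frame's x, y, z axes.
In Python, from plant import readout, get_image, close_job gives the robot as it stands. The module is installed in compiled form; this text tells all that it offers.
- The arm moves only by the tool arm_command, never from a script. Its argument "rows" is a list that holds one entry, the list of rows, each a list of 7 numbers: the turn, a rotation vector about the tool's x, y, z in rad, then the shift along the tool's x, y, z in m, then the opening in per cent of the stroke, from 0 (shut) to 100 (fully open). A call has 1 to 10 rows; each row is the pose to reach, as a shift and turn from the pose commanded when the call began, along the tool's axes at that moment; what a row does not reach only later rows make up. A row lasts 1/12 s, in which the tool goes at most 41.7 mm and 7.16 degrees, less where a joint would pass 70% of its speed; a pose out of reach is approached as far as the arm can. A call with a gripper value outside its range is refused whole. The fingers move at their own pace and stop on an object; the grip force is fixed at half the most. Time passes only in rows, so rows that repeat a pose let the fingers close. It gives the time, the measured TCP pose, the force, the opening and the grip force at its end, in the units of the state.
- readout.get_state(): the state, without advancing time (a new reading comes with each control period).
- get_image(name): name is "side" or "top"; returns a dict with "frame" (384x512x3 uint8, red, green, blue), "range_z" (384x512 float32, m along the optical axis (not along the pixel's ray), 0 where there is no reading), "camera_matrix" (3x3 intrinsics, pixels), "origin" and "rotation" of the camera in the world. Camera axes: x right, y up, looking along -z (the intrinsics and any distortion apply to the point x, -y, -z); pixel columns grow to the right and rows downward; lengths in m; the calibration is good to about 2 mm. A picture is of the moment at which its call begins.
- close_job(): hands the job in; it is judged then, once.
The state is a dict: "t": time; "joints": joint angles; "qvel": joint speeds; "effort": joint torques, N m; "tool_pos": TCP position; "eef_rot": TCP orientation; "contact_force": force on the tool from outside, world axes, zero at the start; "ft_torque": the same for the moment, N m; "finger_gap": finger opening in m; "finger_force": force on a finger pad.
Only numpy, scipy, OpenCV 4.12 (cv2) and the standard library are available. Lean on these libraries where they do the work, as an engineer would, in place of code of your own. Each camera call takes 0.05 s, during which the arm holds its last target. There are 200 camera calls.

## Task

Feed the blue rack of screw jars down the parts chute: with one fingertip press down the long yellow bar beside the chute so that the hinged gate sinks below the chute floor, and keep it held down while another finger pushes the rack from behind, past the gate and fully home against the red end stop. Only push the rack, never lift or tip it, and never let the rack and the gate touch. Then take the hand away so that the gate springs shut behind the rack; leave the loose jar, the tin and the brush where they stand.

Things in the scene. Friction and masses are not known exactly. Their poses are not given: they have to be found in the camera images.
- chute: Fixed chute: aluminium floor, grey walls, plywood base. Origin on the table top under the centre line, at the gate's slot; x runs downstream (the pushing direction), z up; the yellow bar is on its -y side. Floor top at z = 80 mm, x -175 to 125. Walls 5 mm thick, inner faces at y = -42 and 42, tops 23 mm above the floor. Open above and upstream. Base 12 mm thick, x -200 to 145, y -160 to 65.
- end_stop (a point): Middle of the red end stop's inner face, at floor level (chute frame x = 120, y = 0, z = 80 mm). The stop is 6 mm thick and as wide as the chute; its top is 130 mm above the table.
- gate (a joint): Gate angle in rad about a level axle along the chute (chute frame y = -130, z = 98 mm; posts 109 mm high at its ends, x = -177 and 52). 0 = shut, as it starts; grows as the bar is pressed; hard stop 0.42. Above 0.18 the gate is wholly below the floor. Pressing the bar down 11, 18, 26 mm gives about 0.18, 0.29, 0.42. Takes about 5 N at first, 10 N at the stop; springs shut when let go.
- gate_leaf (a point): The gate: yellow plate across the chute in its slot (chute frame x -4 to 4 mm, y -58 to 20 mm), top 14 mm above the chute floor when shut; sinks through the floor as the bar is pressed. One rigid piece with the bar. This point: on its top edge, chute frame x = 0, y = -30, z = 94 mm when shut.
- bar_top (a point): Long yellow press bar beside the chute. This point: middle of its flat top face. 235 mm long in x (chute frame x -180 to 55 mm), 28 mm wide (y -82 to -54 mm), 8 mm thick, top 114 mm above the table when shut; tilts with the gate. May be pressed anywhere along its length; a fingertip can slide along it.
- rack: Loose blue rack with four small orange-lidded jars fixed in it: 84 mm long (x, downstream), 76 mm wide, lids' tops 50 mm up, 0.28 to 0.56 kg. Origin: centre of its underside. Its rear face (x = -42 mm) is a flat upright board 76 mm wide, 46 mm high: push there. Starts on the chute floor upstream of the gate. Fully home, its front touches the end stop and its origin is at chute x = 78 mm.
- jar: Loose clear jar with an orange lid, 60 mm across, 85 mm high, standing on the table beyond the end stop; origin at the centre of its underside. Leave alone.
- tin: Loose metal tin with a red lid, 60 mm across, 110 mm high, on the table just upstream of the chute, clear of it; origin at the centre of its underside. Leave alone.
- brush: Loose hand brush lying on the table beyond the bar side of the chute, roughly along the chute; its x axis runs along its length. Leave alone.
Things that resemble listed ones, but are neither listed nor needed, are in the scene too. What is shaped like the rack but green or turquoise is not meant.

How it is judged:
On the way, in this order (a step that is already met when the one before it is completed fails the run):
1. the bar is pressed by a finger and the gate is down while the rack is still upstream of it (value of joint gate above 0.18 rad and contact force between the fingers and gate above 1 N and x of rack in the frame of chute below -0.046 m), for 0.1 s.
2. the rack is over the gate while fingers hold the bar down (value of joint gate above 0.15 rad and contact force between the fingers and gate above 1 N and x of rack in the frame of chute between -0.025 and 0.025 m), for 0.1 s.
At the end, for the whole second after the job is handed in: The rack stands flat on the chute floor with its front within 6 mm of the end stop, at rest, and the gate is shut (under 0.05 rad) behind it (x of rack in the frame of chute above 0.072 m and y of rack in the frame of chute between -0.008 and 0.008 m and z of rack in the frame of chute between 0.076 and 0.084 m and angle between rack's own z axis and vertical below 0.06 rad and linear speed of rack below 0.01 m/s and value of joint gate below 0.05 rad); the robot touches nothing.
It fails at once if the rack and the gate touch (more than 1 N) (contact force between rack and gate above 1 N).
It fails at once if the rack is lifted more than 10 mm off the chute floor (z of rack in the frame of chute above 0.09 m).
It fails at once if the rack is tipped by more than 0.2 rad (angle between rack's own z axis and vertical above 0.2 rad).
It fails at once if the jar, the tin or the brush is moved more than 20 mm (distance of any of jar, tin, brush from where it was at the start of the episode above 0.02 m).
It also fails if it takes over 38 s, if anything falls off the work surface, if the arm or the gripper's body presses on something with over 40 N, if the wrist force passes 120 N, or if a joint passes its speed limit or range.

## Working session

There is one attempt and no reset: what is moved stays moved. The work goes in short steps, Python scripts to look and compute and a tool call to move; the robot and the scene stay as the last step left them, time stands still between calls to the robot, and variables do not carry over. Pictures are saved under pics/ and viewed, at most 10 in all, crops included, and the job is handed in when it is done.

Besides the shell and the picture viewer there is one more tool, called in YAML: its name, and indented under it one key for each argument. arm_command: Moves the arm, as the interface text tells. Its arguments: {"type":"object","properties":{"rows":{"type":"array"}},"required":["rows"]}

```bash
mkdir -p pics
cat > h.py <<'E'
import numpy as np,cv2
from plant import readout,get_image,close_job
def pts(im):
    K=im["camera_matrix"];d=im["range_z"];v,u=np.mgrid[:384,:512]
    p=np.stack([(u-K[0,2])/K[0,0]*d,-(v-K[1,2])/K[1,1]*d,-d],-1)
    return p@np.array(im["rotation"]).T+np.array(im["origin"])
E
python3 - <<'E'
from h import *
for n in("top","side"):
    im=get_image(n);np.savez(n+"0.npz",**im);cv2.imwrite(f"pics/{n}0.png",im["frame"][...,::-1])
    print(n,im["origin"],im["rotation"],im["camera_matrix"])
a=cv2.imread("pics/top0.png");b=cv2.imread("pics/side0.png")
s=readout.get_state();print({k:np.round(v,3) for k,v in s.items()})
E
```

```text
top [ 0.40186429 -0.03872309  1.12191242] [[ 0.02872459  0.99173345 -0.1250586 ]
 [-0.998862    0.03324359  0.03419907]
 [ 0.03807375  0.12393393  0.99155977]] [[441.32686745   0.         258.13530737]
 [  0.         441.32686745 194.84407775]
 [  0.           0.           1.        ]]
side [0.18011026 0.45254808 0.63637886] [[-0.81027033  0.37873645 -0.44723673]
 [-0.58600033 -0.51303751  0.62721298]
 [ 0.0080992   0.77029294  0.63763876]] [[363.85606469   0.         245.32650505]
 [  0.         363.85606469 192.17701333]
 [  0.           0.           1.        ]]
{'t': np.float64(0.1), 'joints': array([ 1.138,  0.537, -0.004,  1.539,  0.003,  1.067, -0.071]), 'qvel': array([-0.001, -0.001, -0.001, -0.001, -0.001,  0.001,  0.   ]), 'effort': array([ 4.0000e-03, -5.8456e+01,  1.0520e+00, -2.5978e+01,  1.3000e-02,
        5.0000e-03,  0.0000e+00]), 'tool_pos': array([ 0.233, -0.606,  0.252]), 'eef_rot': array([[ 0.933,  0.359, -0.001],
       [ 0.359, -0.933,  0.001],
       [-0.   , -0.002, -1.   ]]), 'contact_force': array([0.919, 0.417, 0.232]), 'ft_torque': array([-0.006,  0.03 ,  0.02 ]), 'finger_force': np.float64(0.0), 'finger_gap': np.float64(0.085)}
```

View pics/top0.png

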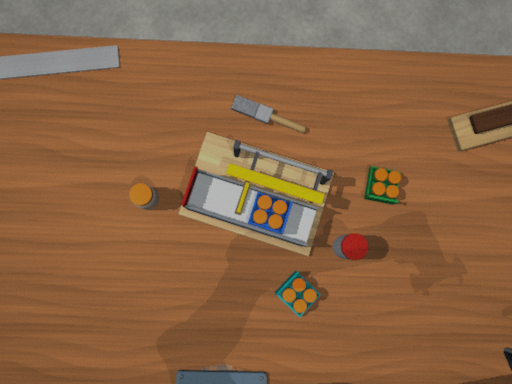

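View pics/side0.png

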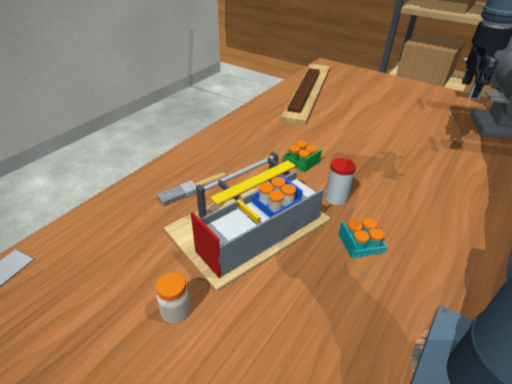

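The chute's red stop is at the top-view pixel (190,187) and the rack at (268,212). The bar runs from (228,170) to (323,197), and the tin is at (352,246). Pushing goes to image left, which is about +y in the world.

```bash
cat >> h.py <<'E'
def mask(im,lo,hi): return cv2.inRange(cv2.cvtColor(im["frame"],cv2.COLOR_RGB2HSV),lo,hi)>0
def measure(im,rackz=True):
    P=pts(im);r={}
    y=mask(im,(22,120,80),(34,255,255));n,l,s,c=cv2.connectedComponentsWithStats(y.astype(np.uint8))
    b=P[l==1+s[1:,4].argmax()];r["bar"]=b
    red=mask(im,(0,150,60),(4,255,255))|mask(im,(174,150,60),(180,255,255));r["red"]=P[red]
    r["blue"]=P[mask(im,(108,150,60),(128,255,255))]
    return r
E
python3 - <<'E'
from h import *
for n in("top","side"):
    im=dict(np.load(n+"0.npz"));r=measure(im)
    b=r["bar"];b=b[abs(b[:,2]-np.median(b[:,2]))<.006]
    (c,sz,a)=cv2.minAreaRect((b[:,:2]*1000).astype(np.float32));box=cv2.boxPoints((c,sz,a))
    e=box[1]-box[0];f=box[2]-box[1];e=e if np.hypot(*e)>np.hypot(*f) else f;e/=np.hypot(*e);e*=np.sign(e[1])
    ey=np.array([-e[1],e[0]])
    O=np.array(c)+62.5*e+68*ey
    print(n,"bar",c,sz,"z",np.median(b[:,2]),"ex",e,np.degrees(np.arctan2(e[1],e[0])),"O",O,len(b))
    for k in("red","blue"):
        p=r[k];q=(p[:,:2]*1000-O)@np.array([e,ey]).T
        m=(abs(q[:,0])<220)&(abs(q[:,1])<70)&(p[:,2]>.085)&(p[:,2]<.2)&((q[:,0]>90) if k=="red" else True)
        print(k,m.sum(),np.percentile(q[m],[1,5,50,95,99],axis=0).round(1).tolist(),np.percentile(p[m,2],[2,50,98]).round(3))
E
```

```text
top bar (557.4506225585938, -112.28166198730469) (233.51150512695312, 27.254987716674805) z 0.11421852688652367 ex [0.27930272 0.9602031 ] 73.78141 O [509.61323357 -33.27638245] 1163
red 130 [[119.2, -43.9], [119.3, -40.0], [121.8, 1.2], [125.1, 42.8], [125.8, 45.8]] [0.121 0.13  0.133]
blue 370 [[-111.3, -37.6], [-110.3, -36.2], [-72.7, 3.2], [-31.3, 36.6], [-30.2, 36.9]] [0.086 0.101 0.129]
side bar (554.142822265625, -110.63748931884766) (233.1103515625, 30.28631019592285) z 0.11421017196498151 ex [0.26734018 0.96360224] 74.49394 O [505.32662773 -32.23321724] 782
red 479 [[120.1, -46.1], [121.3, -41.7], [125.5, 3.5], [126.4, 43.6], [126.7, 44.9]] [0.086 0.114 0.132]
blue 329 [[-112.5, -42.3], [-109.1, -37.0], [-35.9, 13.0], [-28.2, 36.5], [-27.7, 37.5]] [0.087 0.102 0.127]
```

arm_command:
  rows:
    - [[0,0,-0.1,0.04,-0.03,0,70],[0,0,-0.2,0.08,-0.06,0,70],[0,0,-0.3,0.11,-0.085,0,70],[0,0,-0.4,0.14,-0.105,0,70],[0,0,-0.5,0.17,-0.13,0,70],[0,0,-0.6,0.2,-0.15,0,70],[0,0,-0.7,0.23,-0.175,0,70],[0,0,-0.8,0.26,-0.197,0,70],[0,0,-0.9,0.29,-0.22,0,70],[0,0,-0.924,0.32,-0.242,0,70]]

```text
t: 0.93
tool_pos: [0.4454, -0.2643, 0.2531]
eef_rot: [[0.271, 0.962, -0.0], [0.962, -0.271, 0.0], [0.0, -0.0, -1.0]]
contact_force: [0.7, -0.6, 0.0]
finger_gap: 0.06
finger_force: 0.0
```

```bash
cat >> h.py <<'E'
th=np.radians(74.);EX=np.array([np.cos(th),np.sin(th),0]);EY=np.array([-EX[1],EX[0],0]);O=np.array([.5085,-.033,0])
def goto(x,y,z):
    s=readout.get_state();R=np.array(s["eef_rot"]);p=np.array(s["tool_pos"]);d=p-O
    print("t",s["t"],"chute tcp mm",np.round([d@EX*1e3,d@EY*1e3,p[2]*1e3],1),"F",np.round(s["contact_force"],1),"gap",round(float(s["finger_gap"]),4))
    from scipy.spatial.transform import Rotation as Ro
    G=np.stack([EX,-EY,[0,0,-1]],1)
    print("turn",Ro.from_matrix(R.T@G).as_rotvec().round(4),"shift",(R.T@(O+x*EX/1e3+y*EY/1e3+[0,0,z/1e3]-p)).round(4))
E
python3 -c "
from h import *
goto(-132,-33,250)"
```

```text
t 0.9333 chute tcp mm [-239.7   -3.1  253.1] F [ 0.7 -0.6  0. ] gap 0.06
turn [-0.0005 -0.      0.0045] shift [0.1076 0.0304 0.0031]
```

arm_command:
  rows:
    - [[0,0,0.0045,0.036,0.01,0,70],[0,0,0.0045,0.072,0.02,0,70],[0,0,0.0045,0.108,0.03,0,70],[0,0,0.0045,0.108,0.03,0,70],[0,0,0.0045,0.108,0.03,0.035,70],[0,0,0.0045,0.108,0.03,0.07,70],[0,0,0.0045,0.108,0.03,0.1,70],[0,0,0.0045,0.108,0.03,0.1,70],[0,0,0.0045,0.108,0.03,0.1,70]]

```text
t: 1.68
tool_pos: [0.5026, -0.1703, 0.1524]
eef_rot: [[0.28, 0.96, -0.003], [0.96, -0.28, 0.001], [0.0, -0.004, -1.0]]
contact_force: [-0.0, 0.9, 0.4]
finger_gap: 0.0597
finger_force: 0.0
```

Run:
```python
from h import *
goto(-132,-33,150)
for n in("top","side"):
    im=get_image(n);np.savez(n+"1.npz",**im)
    f=im["frame"][...,::-1];f=f[100:280,150:390] if n=="top" else f[120:300,150:390]
    cv2.imwrite(f"pics/{n}1.png",cv2.resize(f,None,fx=3,fy=3,interpolation=cv2.INTER_CUBIC))
```

```text
t 1.6833 chute tcp mm [-133.7  -32.1  152.4] F [-0.   0.9  0.4] gap 0.0597
turn [-0.0036 -0.0002 -0.005 ] shift [0.0017 0.0009 0.0024]
```

View pics/side1.png

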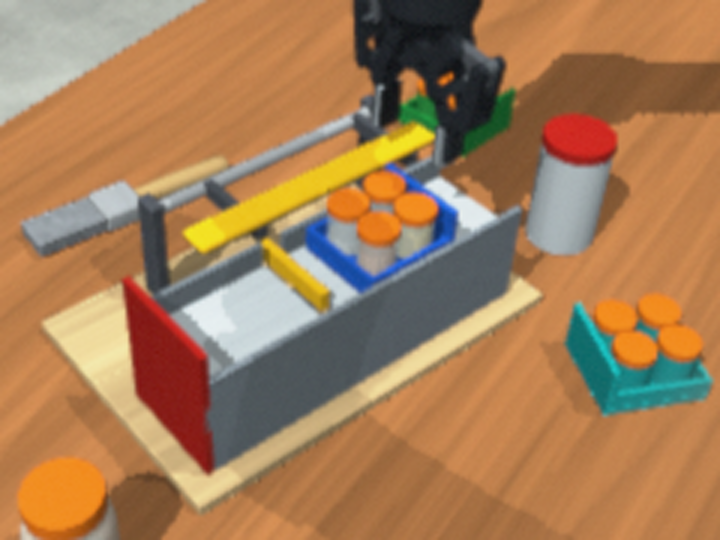

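View pics/top1.png

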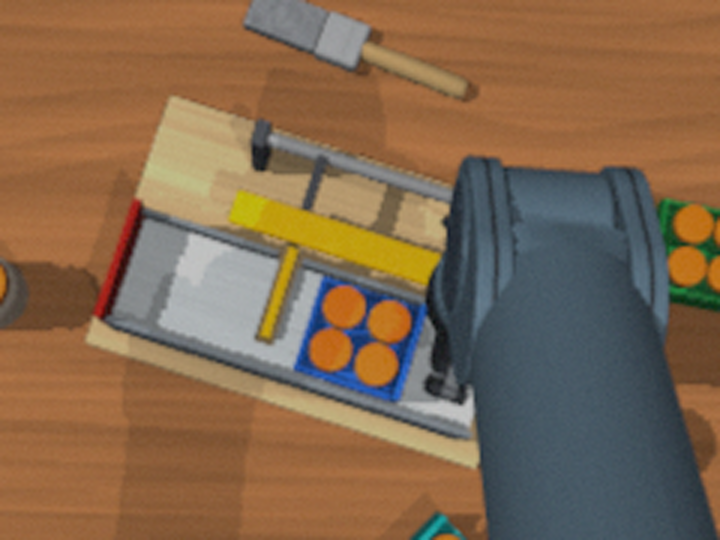

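In the side view, both grey fingertips stand upstream of the rack, at crop pixels (380,105) over the bar and (440,150) over the chute. The top view agrees. I'll check where they are in the chute frame.

Run:
```python
from h import *
im=dict(np.load("side1.npz"));P=pts(im)-O
q=np.stack([P@EX,P@EY,P[...,2]],-1)*1e3
m=(q[...,2]>118)&(q[...,2]<160)&(abs(q[...,0]+133)<40)&(q[...,1]>-100)&(q[...,1]<40)
for z in range(118,160,6):
    s=q[m&(q[...,2]>=z)&(q[...,2]<z+6)]
    for w in(s[s[:,1]<-33],s[s[:,1]>=-33]):
        if len(w):print(z,len(w),w.min(0).round(),w.max(0).round())
```

```text
118 25 [-112.  -29.  118.] [-100.   40.  124.]
124 81 [-113.  -33.  125.] [-93.  40. 130.]
130 40 [-103.  -29.  130.] [-93.  32. 133.]
136 13 [-144.  -68.  138.] [-125.  -61.  142.]
136 5 [-138.    1.  138.] [-125.    4.  141.]
142 18 [-146.  -75.  143.] [-123.  -61.  148.]
142 13 [-140.   -1.  142.] [-122.   10.  148.]
148 20 [-146.  -75.  148.] [-123.  -61.  154.]
148 22 [-138.   -3.  148.] [-122.   12.  154.]
154 18 [-142.  -76.  154.] [-123.  -62.  160.]
154 21 [-141.   -2.  154.] [-122.   12.  160.]
```

arm_command:
  rows:
    - [[-0.0036,0,-0.005,0.001,0.001,0.01,70],[-0.0036,0,-0.005,0.001,0.001,0.018,70],[-0.0036,0,-0.005,0.001,0.001,0.024,70],[-0.0036,0,-0.005,0.001,0.001,0.03,70],[-0.0036,0,-0.005,0.001,0.001,0.035,70],[-0.0036,0,-0.005,0.001,0.001,0.04,70],[-0.0036,0,-0.005,0.001,0.001,0.04,70],[-0.0036,0,-0.005,0.001,0.001,0.04,70]]

```text
t: 2.45
tool_pos: [0.5036, -0.1696, 0.1131]
eef_rot: [[0.276, 0.961, 0.001], [0.961, -0.276, -0.001], [-0.001, 0.001, -1.0]]
contact_force: [-5.9, 2.2, 8.3]
finger_gap: 0.06
finger_force: 5.1
```

```bash
cat >> h.py <<'E'
def look(tag,view=True):
    for n in("side",):
        im=get_image(n);np.savez(n+tag+".npz",**im)
        if view: cv2.imwrite(f"pics/{n}{tag}.png",cv2.resize(im["frame"][120:300,150:390,::-1],None,fx=3,fy=3,interpolation=cv2.INTER_CUBIC))
        P=pts(im)-O;q=np.stack([P@EX,P@EY,P[...,2]],-1)*1e3
        y=q[mask(im,(22,120,80),(34,255,255))];b=y[(y[:,1]<-50)&(y[:,1]>-90)&(y[:,2]>60)]
        A=np.c_[b[:,1]+68,np.ones(len(b))];k=np.linalg.lstsq(A,b[:,2],rcond=None)[0]
        print("bar z at y=-68",k[1].round(1),"slope",k[0].round(3),"leaf px",((y[:,1]>-40)&(y[:,1]<25)).sum())
        u=q[mask(im,(108,150,60),(128,255,255))];u=u[(abs(u[:,1])<45)&(u[:,2]>82)&(u[:,2]<135)&(abs(u[:,0])<170)]
        print("rack x",np.percentile(u[:,0],[1,99]).round(1),"y",np.percentile(u[:,1],[1,99]).round(1),"ztop",np.percentile(u[:,2],99).round(1))
E
python3 -c "
from h import *
goto(-132,-33,112.5);look('2')"
```

```text
t 2.45 chute tcp mm [-132.6  -33.   113.1] F [-5.9  2.2  8.3] gap 0.06
turn [ 0.0007  0.0006 -0.0002] shift [0.0006 0.     0.0006]
bar z at y=-68 96.9 slope -0.27 leaf px 1
rack x [-126.9  -28. ] y [-38.2  40. ] ztop 127.4
```

View pics/side2.png

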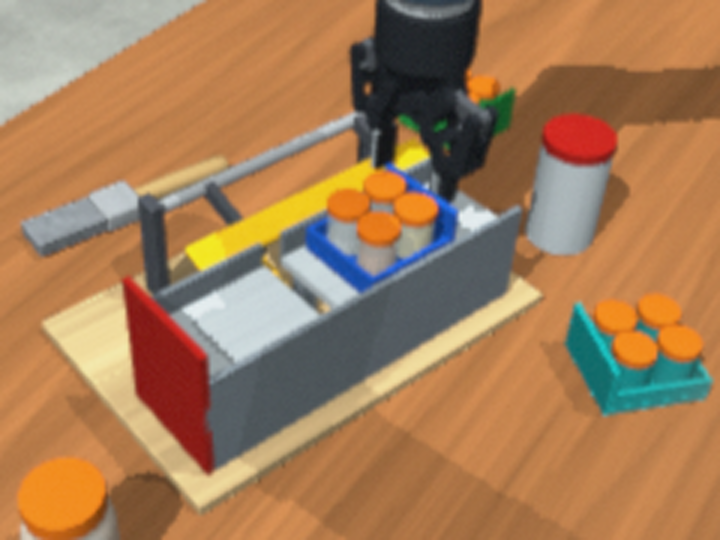

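The gate has sunk to about 0.27 rad, the bar is held and the rack hasn't been touched. Next I'll press slightly deeper and start pushing slowly.

arm_command:
  rows:
    - [[0,0,0,0.003,0,0.001,70],[0,0,0,0.006,0,0.002,70],[0,0,0,0.009,0,0.002,70],[0,0,0,0.012,0,0.002,70],[0,0,0,0.015,0,0.002,70],[0,0,0,0.019,0,0.002,70],[0,0,0,0.023,0,0.002,70],[0,0,0,0.027,0,0.002,70],[0,0,0,0.031,0,0.002,70],[0,0,0,0.035,0,0.002,70]]

```text
t: 3.33
tool_pos: [0.5136, -0.1396, 0.1117]
eef_rot: [[0.279, 0.96, 0.002], [0.96, -0.279, -0.005], [-0.004, 0.003, -1.0]]
contact_force: [-5.2, -7.8, 7.7]
finger_gap: 0.0595
finger_force: 5.8
```

```bash
python3 -c "
from h import *
goto(-57,-33,110.5);look('3')"
```

```text
t 3.3333 chute tcp mm [-101.1  -34.3  111.7] F [-5.2 -7.8  7.7] gap 0.0595
turn [ 0.003   0.0044 -0.0035] shift [ 0.0441 -0.0014  0.001 ]
bar z at y=-68 94.9 slope -0.272 leaf px 8
rack x [-97.3  -5.7] y [-38.6  39.9] ztop 127.8
```

View pics/side3.png

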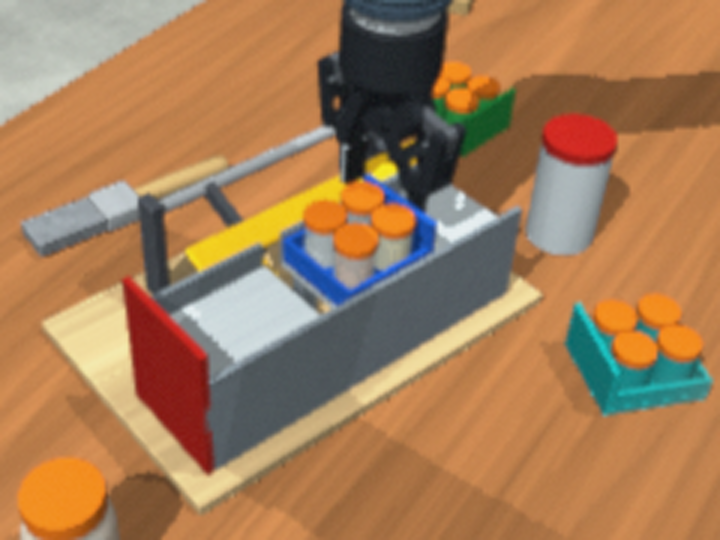

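The rack is sliding straight in the chute with the gate still sunk (leaf hidden, slope 0.27). I'll keep pushing.

arm_command:
  rows:
    - [[0,0,0,0.005,0,0,70],[0,0,0,0.01,0,0,70],[0,0,0,0.015,0,0,70],[0,0,0,0.02,0,0,70],[0,0,0,0.025,0,0,70],[0,0,0,0.03,0,0,70],[0,0,0,0.035,0,0,70],[0,0,0,0.04,0,0,70],[0,0,0,0.045,0,0,70],[0,0,0,0.05,0,0,70]]

```text
t: 4.22
tool_pos: [0.5274, -0.0918, 0.1117]
eef_rot: [[0.279, 0.96, 0.001], [0.96, -0.279, -0.006], [-0.005, 0.003, -1.0]]
contact_force: [-5.3, -7.7, 10.0]
finger_gap: 0.0602
finger_force: 6.3
```

```bash
python3 -c "
from h import *
goto(-20,-33,110.5);look('4',0)"
```

```text
t 4.2167 chute tcp mm [-51.3 -34.4 111.7] F [-5.3 -7.7 10. ] gap 0.0602
turn [ 0.0029  0.0049 -0.0036] shift [ 0.0313 -0.0015  0.001 ]
bar z at y=-68 94.9 slope -0.253 leaf px 10
rack x [-47.2  43.8] y [-39.4  39.9] ztop 127.6
```

arm_command:
  rows:
    - [[0,0,0,0.005,0,0,70],[0,0,0,0.011,0,0,70],[0,0,0,0.017,0,0,70],[0,0,0,0.023,0,0,70],[0,0,0,0.029,0,0,70],[0,0,0,0.035,0,0,70],[0,0,0,0.041,0,0,70],[0,0,0,0.047,0,0,70],[0,0,0,0.053,0,0,70],[0,0,0,0.059,0,0,70]]

```text
t: 5.1
tool_pos: [0.5437, -0.0354, 0.1117]
eef_rot: [[0.279, 0.96, 0.001], [0.96, -0.279, -0.006], [-0.006, 0.003, -1.0]]
contact_force: [-5.6, -9.6, 11.8]
finger_gap: 0.0598
finger_force: 6.7
```

```bash
python3 -c "
from h import *
goto(25,-33,110.5);look('5')"
```

```text
t 5.1 chute tcp mm [  7.4 -34.5 111.7] F [-5.6 -9.6 11.8] gap 0.0598
turn [ 0.0026  0.0057 -0.0037] shift [ 0.0176 -0.0015  0.001 ]
bar z at y=-68 94.7 slope -0.252 leaf px 15
rack x [ 11.  102.1] y [-35.5  40.2] ztop 127.5
```

View pics/side5.png

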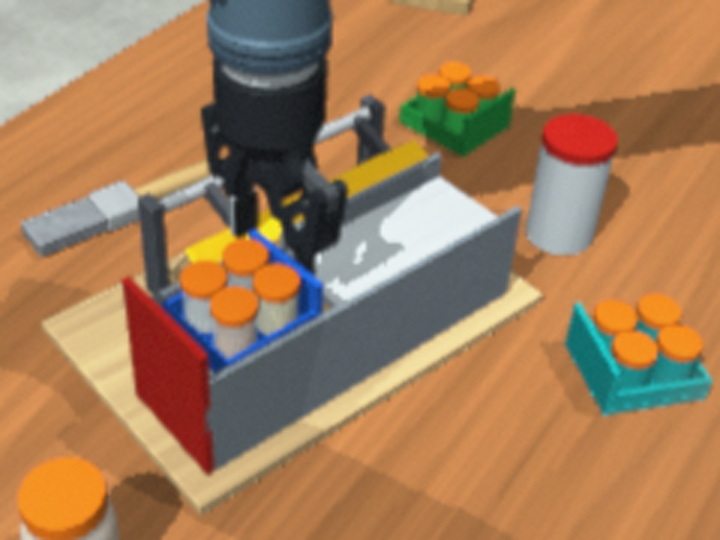

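The rack is past the gate, with its front about 18 mm short of the red stop. I'll finish slowly and watch the force.

arm_command:
  rows:
    - [[0,0,0,0.004,0,0,70],[0,0,0,0.008,0,0,70],[0,0,0,0.011,0,0,70],[0,0,0,0.013,0,0,70],[0,0,0,0.015,0,0,70],[0,0,0,0.016,0,0,70],[0,0,0,0.017,0,0,70]]

```text
t: 5.73
tool_pos: [0.5483, -0.0191, 0.1116]
eef_rot: [[0.279, 0.96, 0.001], [0.96, -0.279, -0.006], [-0.006, 0.002, -1.0]]
contact_force: [-5.8, -11.3, 13.0]
finger_gap: 0.06
finger_force: 8.5
```

```bash
python3 -c "
from h import *
goto(25,-33,110.5);look('6',0)"
```

```text
t 5.7333 chute tcp mm [ 24.3 -34.4 111.6] F [ -5.8 -11.3  13. ] gap 0.06
turn [ 0.0025  0.0057 -0.0031] shift [ 0.0007 -0.0014  0.0011]
bar z at y=-68 94.9 slope -0.266 leaf px 12
rack x [ 21.8 107.7] y [-33.9  40.5] ztop 127.8
```

arm_command:
  rows:
    - [[0,0,0,0.001,0,0,70],[0,0,0,0.002,0,0,70],[0,0,0,0.003,0,0,70],[0,0,0,0.003,0,0,70]]

```text
t: 6.12
tool_pos: [0.5483, -0.019, 0.1116]
eef_rot: [[0.28, 0.96, -0.001], [0.96, -0.28, -0.01], [-0.01, 0.002, -1.0]]
contact_force: [-8.4, -15.1, 14.9]
finger_gap: 0.0597
finger_force: 10.7
```

The TCP has stopped advancing and the force is rising, so the rack is against the stop. I'll back off a few mm and lift straight up.

arm_command:
  rows:
    - [[0,0,0,-0.004,0,0,70],[0,0,0,-0.007,0,0,70],[0,0,0,-0.007,0,0,70],[0,0,0,-0.007,0,-0.008,70],[0,0,0,-0.007,0,-0.016,70],[0,0,0,-0.007,0,-0.024,70],[0,0,0,-0.007,0,-0.04,70],[0,0,0,-0.007,0,-0.075,70],[0,0,0,-0.007,0,-0.11,70],[0,0,0,-0.007,0,-0.145,70]]

```text
t: 6.95
tool_pos: [0.547, -0.0187, 0.2572]
eef_rot: [[0.276, 0.961, 0.002], [0.961, -0.276, -0.001], [-0.0, 0.002, -1.0]]
contact_force: [0.4, 0.3, -0.1]
finger_gap: 0.0602
finger_force: 0.0
```

arm_command:
  rows:
    - [[0,0,0,-0.04,0,-0.02,70],[0,0,0,-0.08,0,-0.04,70],[0,0,0,-0.12,0,-0.04,70],[0,0,0,-0.15,0,-0.04,70],[0,0,0,-0.15,0,-0.04,70],[0,0,0,-0.15,0,-0.04,70]]

```text
t: 7.45
tool_pos: [0.5052, -0.1653, 0.296]
eef_rot: [[0.28, 0.96, 0.003], [0.96, -0.28, -0.001], [-0.001, 0.003, -1.0]]
contact_force: [0.7, 0.9, -0.0]
finger_gap: 0.0603
finger_force: 0.0
```

Run:
```python
from h import *
goto(0,0,250);look('7')
im=get_image("top");P=pts(im)-O;q=np.stack([P@EX,P@EY,P[...,2]],-1)*1e3
u=q[mask(im,(108,150,60),(128,255,255))];u=u[(abs(u[:,1])<45)&(u[:,2]>82)&(u[:,2]<135)&(abs(u[:,0])<170)]
print(np.percentile(u,[1,99],axis=0).round(1))
```

```text
t 7.45 chute tcp mm [-128.1  -33.3  296. ] F [ 0.7  0.9 -0. ] gap 0.0603
turn [ 0.0029  0.0007 -0.005 ] shift [ 0.1279 -0.034   0.0458]
bar z at y=-68 114.1 slope -0.042 leaf px 137
rack x [ 35.  107.7] y [-30.8  40.5] ztop 127.8
[[ 33.9 -37.7  84.9]
 [118.4  37.3 128.9]]
```

View pics/side7.png

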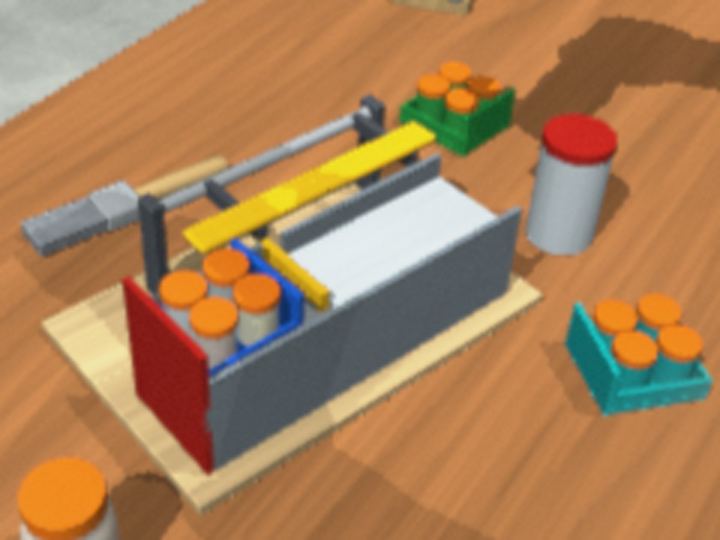

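The rack is flat against the red stop, the gate has sprung up behind it at crop pixel (295,275), and the hand is clear. The jar, tin and brush are where they were.

```bash
python3 -c "
from h import *
print(close_job())"
```

```text
the job is handed in; nothing more can be done
None
```

The blue rack is home against the red end stop with the gate shut behind it, the hand is clear, the jar, tin and brush were left alone, and the job is handed in (about 7.5 s used, no verdict returned).

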